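# Snap the retaining frame onto the specimen holder

## Task

The specimen is already lying on its spring in the specimen holder: take the loose metal retaining frame with the two upright finger tabs, set it over the holder's two hooks and press it down until both sides have clicked, so that it stays home and level by itself. Do not force it, for the hooks are brittle: once both have clicked, stop pushing and let go. Leave the other things on the bench where they are.

Things in the scene. Friction and masses are not known exactly. Their poses are not given: they have to be found in the camera images.
- station: Specimen holder, fixed to the bench. Dark steel base plate 130 x 90 x 12 mm; origin at the centre of its underside, z up, x along its length. On it a grey round well, 64 mm across, with a 40 mm steel disc specimen on a spring, between two white upright hooks. The well with hooks and specimen is screwed up or down on the base by up to 5 mm either way, which no reading shows: feel for it.
- home (a point): Nominal place of the frame's origin when home: 54 mm above the station's origin, same axes. It goes with the base only: the true height is up to 5 mm higher or lower. Home, the plate is caught under both hooks and the specimen's spring (6 N, 10 N at home) holds it up against them. Pressed on, it goes only 1.2 mm deeper, then meets the well's rim, a hard stop.
- hook_a (a point): Nominal catch of the hook at the station's -x end (x = -41, z = 66 mm; true height up to 5 mm off). Hook 15 mm wide in y, 4 mm thick, bends outward. Its nose reaches inward to x = -35 mm: flat catch face below, above it a ramp 30 degrees off vertical, back to x = -41 mm at the top, z = 78 mm. Home, the top of the frame's 12 mm plate lies under the catch.
- hook_b (a point): The like hook at the station's +x end (x = +41, z = 66 mm), mirrored. Pushing the frame past both hooks takes 8 to 13 N in all, spring included; over 32 N breaks them. It drops at the click, then rises steeply at the rim. Let go too early, the spring lifts a side that has not clicked 12 mm or more above home.
- frame: Retaining frame, loose, bare aluminium, about 90 g, lies flat, right way up; the same after a half turn. Plate 92 x 60 x 12 mm; origin at the centre of its underside, z up, x along its length. Round window 33 mm. Two upright finger tabs, 26 mm wide in x, outer faces at y = +-24 mm, z = 12 to 30 mm: pinch them from outside, closing along y. A notch 20 mm wide in each short end takes a hook.
- frame_end_a (a point): Point on the frame's underside in the bottom of the notch at its -x end (x = -38 mm, y = 0, z = 0 in the frame's axes).
- frame_end_b (a point): Point on the frame's underside in the bottom of the notch at its +x end (x = +38 mm, y = 0, z = 0 in the frame's axes).
- disc_steel: Bystander: loose steel reference disc, 40 mm diameter, 26 mm high; origin at the centre of its underside.
- disc_alu: Bystander: loose aluminium reference disc, 38 mm diameter, 18 mm high; origin at the centre of its underside.
- cup: Bystander: loose white plastic cup, 60 mm across, 48 mm high; origin at the centre of its underside.
- bottle: Bystander: loose white bottle, 60 mm across, 150 mm high; origin at the centre of its underside.
- brush: Bystander: loose hand brush, 170 mm long.
- jar: Bystander: loose amber jar with black lid, 64 mm across, 60 mm high; origin at the centre of its underside.
- file_block: Bystander: loose wooden abrasive block, 100 x 34 x 24 mm; origin at the centre of its underside.
Not all that is in view belongs to the job. Of the things that look like the frame, take the one that is farthest to the robot's left at the start. Leave any turquoise look-alike of the station alone.

How it is judged (in metres and radians):
At the end, for the whole second after the job is handed in: The frame is let go and at rest on the holder, caught under both hooks: both ends of its underside are 47 to 60.2 mm above the holder's origin, its centre is within 5 mm (seen from above) of the holder's and its length within 0.10 rad of the holder's, and it lies level within 0.08 rad (z of frame_end_a in the frame of station between 0.047 and 0.0602 m and z of frame_end_b in the frame of station between 0.047 and 0.0602 m and horizontal distance between frame and station below 0.005 m and angle between the x axis of frame and the x axis of station, either way round below 0.1 rad and linear speed of frame below 0.01 m/s and angle between frame's own z axis and vertical below 0.08 rad); the robot touches nothing.
It fails at once if the frame is forced: it bears on the holder (hooks, specimen and rim together) with more than 32 N (contact force between frame and station above 32 N).
It fails at once if a bystander is moved by more than 20 mm (distance of any of disc_steel, disc_alu, cup, bottle, brush, jar, file_block from where it was at the start of the episode above 0.02 m).
It also fails if it takes over 38 s, if anything falls off the work surface, if the arm or the gripper's body presses on something with over 40 N, if the wrist force passes 120 N, or if a joint passes its speed limit or range.

## Robot

A 6-joint arm with a two-finger parallel gripper is mounted at the origin on the work surface. World frame = base frame: x ahead of the robot, y to its left, z up, the work surface at z = 0. Lengths are in mm, angles in rad, forces in N, time in s.
With the tool pointing down it reaches from about 300 to 775 mm from the base axis. Payload 14.6 kg.
Tool frame: the origin (TCP) lies between the finger pads; the fingertips stand manip.tip_reach ahead of it and the grasp point (between the pads) lies 5 mm behind it (manip.tip_reach is the distance from the TCP to the fingertips, in mm); z points along the fingers, y is the line along which they close (so a half turn about z gives the same grasp; the last joint's range is limited). The gripper opens to 94 mm and grips with 3 to 60 N. Pads are 16 mm wide; open, the fingers measure 119 mm over their backs; the gripper's body (75 mm by 177 mm) begins 78 mm behind the grasp point.
Start: joints at [-1.367, 0.3, 1.521, -0, 1.321, -0.067], TCP at [147.12, -529.948, 219.446] pointing down, gripper open.
Joint ranges: [-3.03, 3.03], [-0.79, 2.21], [0.23, 2.52], [-1.04, 4.18], [0, 3.07], [-2.55, 2.55]. Speed limits (rad/s): [2.22, 2.22, 2.57, 3.14, 3.14, 3.14].

## Interface

Orientations are given as [roll, pitch, yaw] about the fixed x, y, z axes, in that order (R = Rz(yaw) Ry(pitch) Rx(roll)).
In Python, from cell import manip gives the robot as it stands. The module is installed in compiled form; this text tells all that it offers.
- The arm moves only by the shell command python3 -m creep 'ROWS' [FORCE]. ROWS is JSON, a list of rows, each a list of 3 entries, a list of its own where there are three numbers: the opening, from -1 (shut) to 1 (fully open), then the shift along the tool's x, y, z in cm, then the turn about the tool's z in units of 5 degrees (1.0 is 5 degrees). In form: [[grip, [tx, ty, tz], roll], ...]. A call has 1 to 12 rows; each row is the pose to reach, as a shift and turn from the pose commanded when the call began, along the tool's axes at that moment; what a row does not reach only later rows make up. A row lasts 1/10 s, in which the tool goes at most 50 mm and 8.59 degrees, less where a joint would pass 70% of its speed; a pose out of reach is approached as far as the arm can. A call with a gripper value outside its range is refused whole. The fingers move at their own pace and stop on an object; FORCE is the grip in N (left out, the last holds). Time passes only in rows, so rows that repeat a pose let the fingers close. It gives the time, the measured TCP pose, the force, the opening and the grip force at its end, in the units of the state.
- manip.read_state(): the state, without advancing time (a new reading comes with each control period).
- manip.camera(name): name is "scene" or "top"; returns the picture (480x640x3 uint8, red, green, blue); there is no depth.
- manip.camera_params(name): a dict with "fovy" (degrees; the focal length in pixels is half the picture's height over the tangent of half this angle, whatever the lens; pixels are square), "cx", "cy" (the principal point, pixels), "k1" (the pictures are not rectified: a ray, as slopes to the right and down, at radius r is drawn at 1 + k1 r^2 times it, then the intrinsics apply), "origin" and "attitude" of the camera in the world. Camera axes: x right, y down, z forward; pixel columns grow to the right and rows downward; lengths in mm; the calibration is good to about 2 mm. A picture is of the moment at which its call begins. camera_params takes no time and is no camera call.
- manip.sign_off(): hands the job in; it is judged then, once.
The state is a dict: "clock": time; "joints": joint angles; "qd": joint speeds; "effort": joint torques, N m; "eef_pos": TCP position; "eef_rot": TCP orientation; "wrist_force": force on the tool from outside, world axes, zero at the start; "moment": the same for the moment, N m; "finger_gap": finger opening in mm; "finger_force": force on a finger pad.
Only numpy, scipy, OpenCV 4.12 (cv2) and the standard library are available. Lean on these libraries where they do the work, as an engineer would, in place of code of your own. Each camera call takes 0.05 s, during which the arm holds its last target. There are 200 camera calls.

## Working session

There is one attempt and no reset: what is moved stays moved. The work goes in short steps, Python scripts to look and compute and a shell command to move; the robot and the scene stay as the last step left them, time stands still between calls to the robot, and variables do not carry over. Pictures are saved under pics/ and viewed, at most 10 in all, crops included, and the job is handed in when it is done.

```bash
mkdir -p pics
python3 - <<'E'
from cell import manip
import cv2
for n in("top","scene"):
    print(n,manip.camera_params(n)); cv2.imwrite(f"pics/{n}0.png",manip.camera(n)[:,:,::-1])
print(manip.read_state(),manip.tip_reach)
E
```

```text
top {'fovy': 45.183007863937654, 'cx': 323.94908904059537, 'cy': 244.79410888015036, 'k1': -0.012924954279035996, 'origin': array([ 230.58260322,   18.65628433, 1592.30309536]), 'attitude': array([-2.97095333e+00,  2.50794067e-03, -1.58904521e+00])}
scene {'fovy': 47.34991261774915, 'cx': 312.54091586762877, 'cy': 229.95601046907035, 'k1': -0.04954971842190064, 'origin': array([1176.58038331,  730.9915657 ,  805.27726775]), 'attitude': array([-2.23259872,  0.02121811,  2.38038019])}
{'clock': 0.1, 'joints': array([-1.36662112e+00,  3.00373016e-01,  1.52148054e+00,  2.16482623e-05,
        1.32067765e+00, -6.65876697e-02]), 'qd': array([ 1.26541589e-04, -8.71560999e-05, -2.49638926e-03, -2.76423152e-04,
       -2.18938006e-03,  1.23020827e-04]), 'effort': array([ 8.10803540e-04, -5.32642221e+01, -3.53286660e+01,  7.08608679e-02,
        2.34606833e-02, -6.31309695e-05]), 'eef_pos': array([ 147.07493532, -529.76336791,  218.9826514 ]), 'eef_rot': array([-3.14065757e+00, -8.33733561e-05,  2.70757472e-01]), 'wrist_force': array([ 0.65952304, -1.23457267,  0.52106481]), 'moment': array([ 0.00665645,  0.05928878, -0.01239046]), 'finger_force': 0.0, 'finger_gap': 93.9036708526084} 14.0
```

View pics/top0.png

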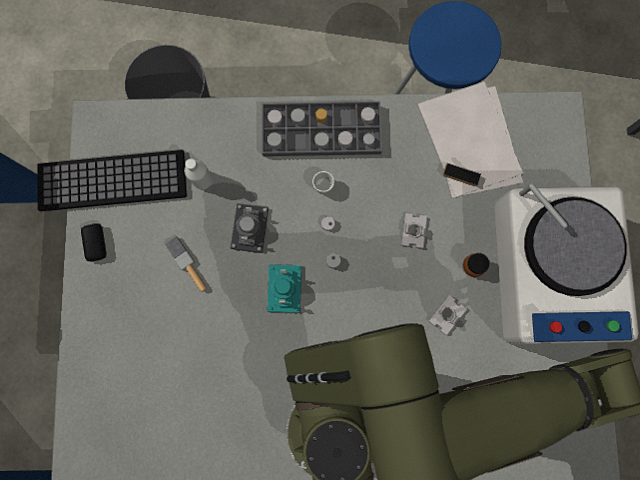

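View pics/scene0.png

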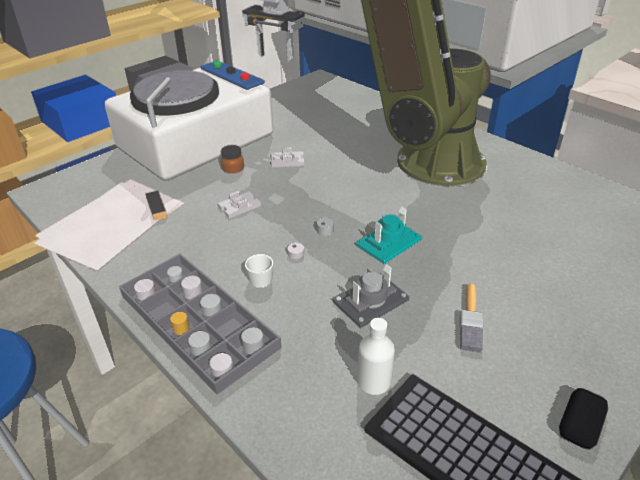

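The top view shows two frame look-alikes, at (414,230) and (449,315). The left one (414,230) is the job's frame. The dark station is at (250,228), with the turquoise decoy at (286,289). Next I'll enlarge both.

```bash
cat > h.py <<'E'
import numpy as np, cv2
from cell import manip
from scipy.spatial.transform import Rotation as Ro
def par(n):
    p=manip.camera_params(n); f=240/np.tan(np.radians(p["fovy"]/2)); return p,f,Ro.from_euler("xyz",p["attitude"]).as_matrix()
def cast(n,uv,z):
    p,f,R=par(n); d=(np.atleast_2d(uv)-[p["cx"],p["cy"]])/f; s=d.copy()
    for _ in range(20): s=d/(1+p["k1"]*(s**2).sum(1,keepdims=True))
    r=np.c_[s,np.ones(len(s))]@R.T; o=p["origin"]
    return o+r*((z-o[2])/r[:,2:])
def proj(n,X):
    p,f,R=par(n); c=(np.atleast_2d(X)-p["origin"])@R; s=c[:,:2]/c[:,2:]
    return s*(1+p["k1"]*(s**2).sum(1,keepdims=True))*f+[p["cx"],p["cy"]]
E
python3 - <<'E'
from h import *
a=cv2.imread("pics/top0.png"); s=cv2.imread("pics/scene0.png")
c=lambda i,x,y:cv2.resize(i[y-30:y+30,x-40:x+40],(400,300),interpolation=cv2.INTER_NEAREST)
cv2.imwrite("pics/c0.png",np.vstack([np.hstack([c(a,414,230),c(a,250,228)]),np.hstack([c(s,240,205),c(s,372,295)])]))
print(cast("top",[[414,230]],6),cast("top",[[250,228]],12),cast("scene",[[240,205]],6),cast("scene",[[372,300]],12), proj("top",[[0,0,0]]))
E
```

```text
[[ 541.3098126 -235.4805204    6.       ]] [[554.4177932  223.48503614  12.        ]] [[ 539.74330431 -229.10684594    6.        ]] [[560.32987765 234.10168625  12.        ]] [[334.0589761  431.99303413]]
```

View pics/c0.png

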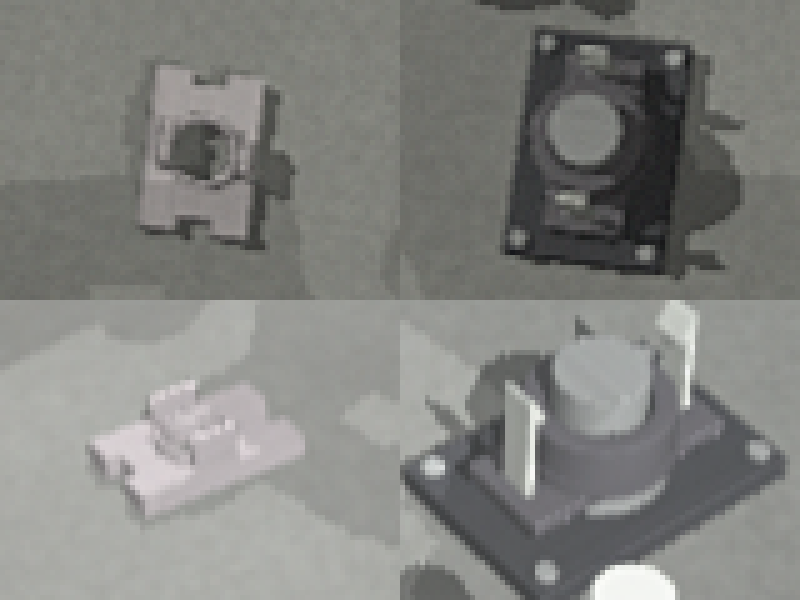

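The crop shows the frame with its length nearly along world x. The station's four plate screws are visible in both views, so they can be used for measuring.

Run:
```python
from h import *
a=cv2.imread("pics/top0.png"); s=cv2.imread("pics/scene0.png")
# crop px -> image px: screws
def blob(img,uv,r=3):
    g=cv2.cvtColor(img,6).astype(float); x,y=np.round(uv).astype(int)
    w=g[y-r:y+r+1,x-r:x+r+1]; w=np.clip(w-np.percentile(w,60),0,None); yy,xx=np.mgrid[y-r:y+r+1,x-r:x+r+1]
    return (w*xx).sum()/w.sum(),(w*yy).sum()/w.sum()
T=lambda c,ox,oy:(np.array(c)/5-.5+[ox,oy])
st=T([(148,42),(275,58),(245,254),(117,238)],210,198)
P=np.array([blob(a,u,2) for u in st]); W=cast("top",P,12)[:,:2]
print(P.round(1).tolist(),W.round(1).tolist(),"centre",W.mean(0))
L=(W[0]+W[1]-W[2]-W[3])/2; print("len",np.hypot(*L),"wid",np.hypot(*(W[0]-W[1])),"yaw",np.arctan2(L[1],L[0]), "wyaw",np.arctan2(*(W[0]+W[3]-W[1]-W[2])[::-1])-np.pi/2)
ss=T([(432-400,166),(759-400,151),(546-400,270)],332,265)
P=np.array([blob(s,u,2) for u in ss]); W2=cast("scene",P,12)[:,:2]; print("scene screws",W2.round(1).tolist())
# frame
g=cv2.cvtColor(a,6)[198:262,374:454]; hs=cv2.cvtColor(a,cv2.COLOR_BGR2HSV)[198:262,374:454]
print(g[10,5],g[32-12,40],g[14,36])
m=(g>150).astype(np.uint8); c=max(cv2.findContours(m,0,1)[0],key=cv2.contourArea); h=cv2.convexHull(c)+[374,198]
print("area",cv2.contourArea(h))
r=cv2.minAreaRect(cast("top",h.reshape(-1,2).astype(float),12)[:,:2].astype(np.float32)); print("frame",r)
gs=cv2.cvtColor(s,6)
m=(gs>190).astype(np.uint8); m[:, :200]=0;m[:,280:]=0;m[:175]=0;m[235:]=0
c=max(cv2.findContours(m,0,1)[0],key=cv2.contourArea);print(cv2.boundingRect(c))
```

```text
[[238.9, 206.0], [264.3, 209.1], [258.5, 248.1], [233.0, 245.0]] [[618.1, 254.9], [607.8, 183.4], [496.9, 199.6], [507.0, 270.5]] centre [557.43022483 227.10418006]
len 112.14932672216216 wid 72.1834011657932 yaw -0.14204617925151852 wyaw -0.14190343132650152
scene screws [[603.9, 182.2], [503.9, 269.5], [615.0, 253.7]]
127 159 120
area 225.5
frame ((568.1845092773438, -239.2316131591797), (57.53524398803711, 33.47621536254883), 81.64045715332031)
(219, 199, 20, 16)
```

Run:
```python
from h import *
a=cv2.imread("pics/top0.png"); s=cv2.imread("pics/scene0.png")
def hull(img,box,t):
    x0,y0,x1,y1=box; b=img[y0:y1,x0:x1].astype(int); g=b.sum(2)/3; 
    # frame is slightly pinkish: use r-g too
    d=b[...,2]-b[...,1]; print("bg",np.median(g),"rg",np.median(d),d.max())
    m=((g>t[0])&(d>t[1])).astype(np.uint8)
    n,l,st,_=cv2.connectedComponentsWithStats(m); k=1+st[1:,4].argmax(); m=(l==k).astype(np.uint8)
    print("\n".join("".join(".#"[v] for v in r) for r in m))
    return cv2.convexHull(max(cv2.findContours(m,0,1)[0],key=cv2.contourArea)).reshape(-1,2).astype(float)+[x0,y0]
h=hull(a,(398,207,434,252),(110,3))
r=cv2.minAreaRect(cast("top",h,12)[:,:2].astype(np.float32)); print(r)
h=hull(s,(212,185,268,222),(110,3)); print(h.tolist())
```

```text
bg 122.33333333333333 rg 0.0 7
....................................
....................................
....................................
....................................
....................................
....................................
.........###........................
........###.##......................
.......#####.##.......###...........
.......#######........######........
.......#########.###.#.#.###........
.......###########.#########........
.......#####################........
.......#########.#####.######.......
.......#####.###############........
.......###############.#.###........
.......#############..######........
......#.######.....######.##........
.......####.........#..####.........
......##.##...........##.###........
........##............#..###........
......#.#.............#.###.........
......#.##............#.#.#.........
......####............#.#...........
.....##.##............##.#..........
.....##.................##..........
......#.................##..........
.......#####............##..........
.....######.#....................
[... 2404 characters left out ...]
............
...............#########................................
................#######.................................
.................##.....................................
........................................................
........................................................
........................................................
........................................................
[[238.0, 191.0], [249.0, 192.0], [251.0, 193.0], [259.0, 201.0], [260.0, 203.0], [260.0, 205.0], [256.0, 207.0], [249.0, 210.0], [234.0, 216.0], [230.0, 217.0], [229.0, 217.0], [221.0, 209.0], [219.0, 206.0], [218.0, 204.0], [218.0, 203.0], [219.0, 202.0], [231.0, 193.0], [237.0, 191.0]]
```

```bash
cat >> h.py <<'E'
def plan(goal,yaw):
    s=manip.read_state(); p=s["eef_pos"]; R=Ro.from_euler("xyz",s["eef_rot"]).as_matrix()
    t=Ro.from_euler("xyz",[np.pi,0,yaw]).as_matrix(); rv=Ro.from_matrix(R.T@t).as_rotvec()
    print("clock",s["clock"],"shift cm",((np.array(goal)-p)@R/10).round(2),"roll units",round(np.degrees(rv[2])/5,2),"tilt",rv[:2].round(4))
E
python3 - <<'E'
from h import *
l=np.array([[405,215],[402,243.]]); r=np.array([[426.3,216],[422.6,246.]])
for e in(l,r):
    w=cast("top",e,12); d=w[0]-w[1]; print(np.arctan2(d[1],d[0]))
plan([541,-235,90],-0.12)
print(cast("scene",[[238,191],[260,205],[229,217],[218,203.]],12))
E
```

```text
-0.14616894469492023
-0.16790459005493477
clock 0.1 shift cm [ 45.84 -17.85  12.92] roll units 4.48 tilt [-0.0009  0.0001]
[[ 509.29450452 -276.18887742   12.        ]
 [ 508.92918105 -185.82804372   12.        ]
 [ 594.86158714 -200.6307463    12.        ]
 [ 578.63812133 -268.98397458   12.        ]]
```

```bash
python3 -m creep '[[1,[5,-2,0],0.5],[1,[10,-4,1],1],[1,[15,-6,3],1.5],[1,[20,-8,5],2],[1,[25,-10,7],2.5],[1,[30,-12,9],3],[1,[35,-14,10],4],[1,[40,-16,11.5],4.5],[1,[45.8,-17.9,13],4.9],[1,[45.8,-17.9,13],4.9],[1,[45.8,-17.9,13],4.9],[1,[45.8,-17.9,13],4.9]]' 40
python3 - <<'E'
from h import *
cv2.imwrite("pics/s1.png",cv2.resize(manip.camera("scene")[120:270,140:340,::-1],(800,600)))
plan([541,-235,30],-0.16)
E
```

```text
clock: 1.3
eef_pos: [541.0, -233.7, 88.4]
eef_rot: [-3.141, 0.002, -0.154]
wrist_force: [-0.2, -0.6, 0.4]
finger_gap: 94.0
finger_force: 0.0
clock 1.35 shift cm [0.09 0.   5.9 ] roll units 0.05 tilt [-0.0002  0.0011]
```

View pics/s1.png

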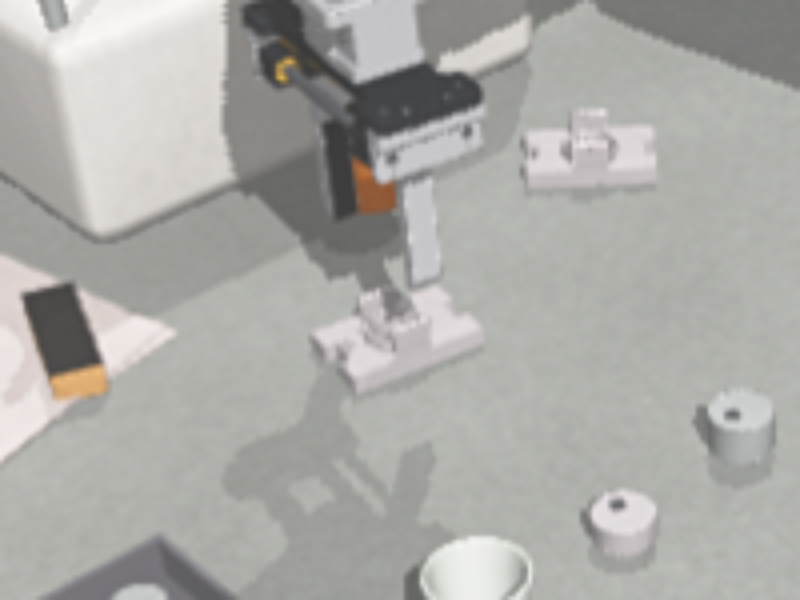

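The gripper hangs above the chosen frame, aligned with its tabs, and nothing is in the way. I'll descend and grip.

```bash
python3 -m creep '[[1,[0,0,3],0],[1,[0,0,5],0],[1,[0,0,5.95],0],[1,[0,0,5.95],0],[0.3,[0,0,5.95],0],[0,[0,0,5.95],0],[-0.3,[0,0,5.95],0],[-1,[0,0,5.95],0],[-1,[0,0,5.95],0],[-1,[0,0,5.95],0]]' 40
python3 -m creep '[[-1,[0,0,0],0],[-1,[0,0,0],0],[-1,[0,0,-3],0],[-1,[0,0,-7],0],[-1,[0,0,-11],0],[-1,[0,0,-14],0],[-1,[0,0,-14],0],[-1,[0,0,-14],0]]'
python3 - <<'E'
from h import *
plan([557,227,165],-0.142)
E
```

```text
clock: 2.35
eef_pos: [540.6, -234.9, 30.0]
eef_rot: [3.142, -0.0, -0.157]
wrist_force: [-0.4, -0.6, 0.5]
finger_gap: 49.6
finger_force: 0.0
clock: 3.15
eef_pos: [540.5, -234.9, 169.8]
eef_rot: [3.142, -0.0, -0.157]
wrist_force: [0.3, -0.1, -0.8]
finger_gap: 47.8
finger_force: 40.0
clock 3.15 shift cm [ -5.58 -45.88   0.47] roll units -0.17 tilt [ 0.0001 -0.0002]
```

```bash
python3 -m creep '[[-1,[-0.6,-4,0],0],[-1,[-1.2,-8,0],0],[-1,[-1.8,-13,0],0],[-1,[-2.4,-18,0],0],[-1,[-3,-23,0],0],[-1,[-3.6,-28,0],0],[-1,[-4.2,-33,0],0],[-1,[-4.7,-37,0],0],[-1,[-5.2,-41,0],0],[-1,[-5.6,-44,0],0],[-1,[-5.6,-45.9,0],-0.2],[-1,[-5.6,-45.9,0],-0.2]]'
python3 -m creep '[[-1,[0,0,1],0],[-1,[0,0,2.5],0],[-1,[0,0,3.5],0],[-1,[0,0,3.5],0],[-1,[0,0,3.5],0]]'
python3 - <<'E'
from h import *
c=lambda n,x,y:cv2.resize(manip.camera(n)[y-50:y+50,x-33:x+34,::-1],(400,600),interpolation=cv2.INTER_CUBIC)
cv2.imwrite("pics/s2.png",np.hstack([c("top",250,222),c("scene",372,280)]))
plan([557,227,135],-0.142)
E
```

```text
clock: 4.35
eef_pos: [556.1, 229.0, 167.8]
eef_rot: [3.14, 0.003, -0.136]
wrist_force: [0.2, -1.0, -1.2]
finger_gap: 47.2
finger_force: 40.0
clock: 4.85
eef_pos: [557.0, 226.7, 134.7]
eef_rot: [3.141, 0.0, -0.14]
wrist_force: [-0.1, 0.6, -0.2]
finger_gap: 47.7
finger_force: 40.0
clock 4.95 shift cm [-0.02  0.01  0.04] roll units 0.03 tilt [-0.0004 -0.0007]
```

View pics/s2.png

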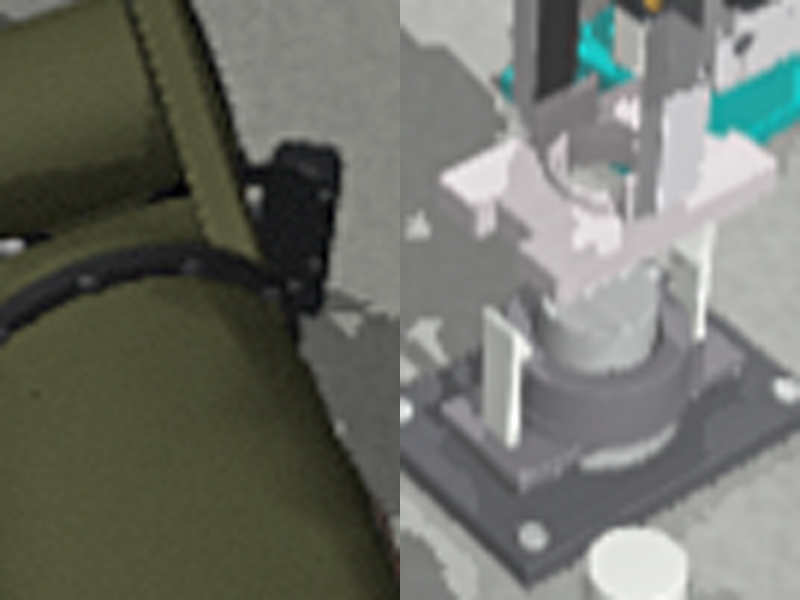

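The top view is blocked by the arm. The scene view shows the frame hovering above both hooks, with its top corners at crop points (442,180), (558,285) and (776,155). I'll compare frame and station within this one camera.

Run:
```python
from h import *
q=lambda c:np.array(c)*[67/400,1/6]-.5+[372-33,280-50]
w=cast("scene",q([(42,180),(158,285),(376,155)]),116.7)[:,:2]; print(w.round(1)); print("edges",np.hypot(*(w[0]-w[1])),np.hypot(*(w[1]-w[2])))
c=(w[0]+w[2])/2; d=w[1]-w[2]; print("frame centre",c,"yaw",np.arctan2(d[1],d[0]))
wb=cast("scene",q([(42,195),(160,302),(376,172)]),104.7)[:,:2]; print((wb[0]+wb[2])/2,wb.round(1).tolist())
# screws: same picture
v=cast("scene",q([(388,388),(133,537),(5,410)]),12)[:,:2]; print("screws",v.round(1)); print("station",(v[0]+v[2])/2)
# expected TCP-based corners in scene
y=-0.14;R=np.array([[np.cos(y),-np.sin(y)],[np.sin(y),np.cos(y)]])
for cc in([46,-30],[46,30],[-46,30]):
    X=R@cc+[557,226.7]; print(((proj("scene",[[*X,116.7]])[0]-[372-33,230]+.5)*[400/67,6]).round(0))
for cc in([41,7.5],[41,-7.5],[-41,7.5],[-41,-7.5]):
    X=R@cc+[557.4,227.1]; print("hook",((proj("scene",[[*X,78]])[0]-[339,230]+.5)*[400/67,6]).round(0))
```

```text
[[596.2 192.1]
 [606.4 251.2]
 [511.4 259.8]]
edges 60.001102431139984 95.43308978913531
frame centre [553.77905351 225.97059723] yaw -0.09038750761325555
[548.88955107 222.39623768] [[591.4, 187.8], [601.8, 248.5], [506.4, 257.0]]
screws [[502.4 268.4]
 [614.7 253.1]
 [602.7 183.2]]
station [552.50447961 225.82053091]
[ 34. 181.]
[154. 284.]
[375. 165.]
hook [117. 329.]
hook [ 87. 303.]
hook [308. 226.]
hook [278. 202.]
```

The frame sits within about 1.5 mm of the station centre, well inside the notch clearance. I'll descend and feel for contact.

```bash
python3 -m creep '[[-1,[0,0,1],0],[-1,[0,0,2],0],[-1,[0,0,2.3],0],[-1,[0,0,2.6],0],[-1,[0,0,2.6],0]]' 35
python3 -m creep '[[-1,[0,0,0.2],0],[-1,[0,0,0.3],0],[-1,[0,0,0.3],0]]'
python3 -m creep '[[-1,[0,0,0.2],0],[-1,[0,0,0.3],0],[-1,[0,0,0.3],0]]'
```

```text
clock: 5.45
eef_pos: [556.8, 227.2, 108.5]
eef_rot: [3.141, 0.001, -0.139]
wrist_force: [0.1, 0.4, -1.1]
finger_gap: 47.8
finger_force: 35.0
clock: 5.75
eef_pos: [556.9, 227.2, 105.9]
eef_rot: [-3.142, -0.0, -0.139]
wrist_force: [-0.2, 0.1, -1.2]
finger_gap: 47.4
finger_force: 35.0
clock: 6.05
eef_pos: [556.8, 227.1, 102.7]
eef_rot: [3.141, 0.0, -0.139]
wrist_force: [0.3, -0.0, -0.2]
finger_gap: 47.8
finger_force: 35.0
```

```bash
python3 -m creep '[[-1,[0,0,0.1],0],[-1,[0,0,0.2],0],[-1,[0,0,0.2],0]]'
python3 -m creep '[[-1,[0,0,0.1],0],[-1,[0,0,0.2],0],[-1,[0,0,0.2],0]]'
```

```text
clock: 6.35
eef_pos: [556.8, 227.1, 100.8]
eef_rot: [3.141, 0.0, -0.139]
wrist_force: [-1.0, 0.1, -0.5]
finger_gap: 47.7
finger_force: 35.0
clock: 6.65
eef_pos: [556.9, 227.1, 98.8]
eef_rot: [3.142, 0.0, -0.139]
wrist_force: [0.1, -0.1, -0.9]
finger_gap: 47.3
finger_force: 35.0
```

Run:
```python
from h import *
cv2.imwrite("pics/s3.png",cv2.resize(manip.camera("scene")[235:335,310:443,::-1],(798,600),interpolation=cv2.INTER_CUBIC))
```

```text
(no output)
```

View pics/s3.png

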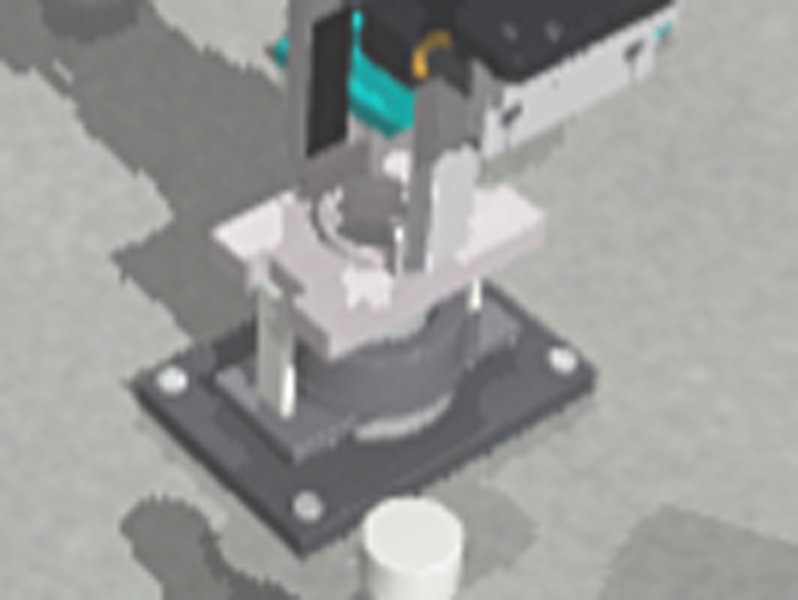

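The near hook, at (265,270), is entering its notch and there is no contact force yet. The holder must be set low, so I'll continue.

```bash
for i in 1 2; do python3 -m creep '[[-1,[0,0,0.1],0],[-1,[0,0,0.15],0],[-1,[0,0,0.15],0]]' | egrep 'eef|wrist|clock'; done
```

```text
clock: 7.0
eef_pos: [557.0, 227.2, 97.5]
eef_rot: [-3.142, -0.0, -0.139]
wrist_force: [1.2, 0.4, 0.8]
clock: 7.3
eef_pos: [557.0, 227.2, 96.1]
eef_rot: [-3.141, -0.0, -0.139]
wrist_force: [0.5, -0.5, 2.1]
```

```bash
for i in 1 2; do python3 -m creep '[[-1,[0,0,0.1],0],[-1,[0,0,0.1],0]]' | egrep 'eef|wrist|clock'; done
```

```text
clock: 7.5
eef_pos: [557.1, 227.2, 95.1]
eef_rot: [-3.141, -0.0, -0.139]
wrist_force: [0.7, 0.8, 4.3]
clock: 7.7
eef_pos: [557.1, 227.3, 94.2]
eef_rot: [-3.141, -0.001, -0.139]
wrist_force: [0.0, 0.2, 5.4]
```

```bash
for i in 1 2; do python3 -m creep '[[-1,[0,0,0.1],0],[-1,[0,0,0.1],0]]' | egrep 'eef|wrist|clock'; done
```

```text
clock: 7.9
eef_pos: [557.2, 227.3, 93.2]
eef_rot: [-3.141, -0.001, -0.139]
wrist_force: [1.2, 1.0, 3.6]
clock: 8.1
eef_pos: [557.2, 227.3, 92.3]
eef_rot: [-3.141, -0.001, -0.139]
wrist_force: [1.3, -0.4, 6.1]
```

```bash
for i in 1 2 3; do python3 -m creep '[[-1,[0,0,0.1],0],[-1,[0,0,0.1],0]]' | egrep 'eef_pos|wrist|moment|gap'; done
```

```text
eef_pos: [557.2, 227.3, 91.3]
wrist_force: [1.0, 0.2, 6.4]
finger_gap: 47.5
eef_pos: [557.2, 227.3, 90.3]
wrist_force: [0.8, 0.6, 5.5]
finger_gap: 47.3
eef_pos: [557.2, 227.3, 89.4]
wrist_force: [1.5, 0.5, 5.8]
finger_gap: 47.8
```

```bash
for i in 1 2 3; do python3 -m creep '[[-1,[0,0,0.1],0],[-1,[0,0,0.1],0]]' | egrep 'eef_pos|wrist|moment|gap'; done
```

```text
eef_pos: [557.2, 227.3, 88.4]
wrist_force: [1.1, -0.6, 6.7]
finger_gap: 47.8
eef_pos: [557.2, 227.3, 87.4]
wrist_force: [1.1, 0.9, 7.1]
finger_gap: 47.8
eef_pos: [557.2, 227.3, 86.4]
wrist_force: [0.5, 0.3, 7.8]
finger_gap: 47.7
```

```bash
for i in 1 2 3; do python3 -m creep '[[-1,[0,0,0.1],0],[-1,[0,0,0.1],0]]' | egrep 'eef_pos|wrist'; done
```

```text
eef_pos: [557.2, 227.3, 85.5]
wrist_force: [-0.1, 0.6, 6.2]
eef_pos: [557.2, 227.3, 84.5]
wrist_force: [1.1, -0.4, 7.3]
eef_pos: [557.2, 227.3, 83.5]
wrist_force: [0.2, 0.2, 6.7]
```

```bash
for i in 1 2 ; do python3 -m creep '[[-1,[0,0,0.06],0],[-1,[0,0,0.06],0]]' | egrep 'eef_pos|wrist'; done
```

```text
eef_pos: [557.2, 227.3, 83.0]
wrist_force: [0.3, 0.7, 8.0]
eef_pos: [557.2, 227.3, 82.3]
wrist_force: [0.7, 0.6, 8.6]
```

```bash
for i in 1 2 3; do python3 -m creep '[[-1,[0,0,0.06],0],[-1,[0,0,0.06],0]]' | egrep 'eef_pos|wrist'; done
python3 - <<'E'
from h import *
cv2.imwrite("pics/s4.png",cv2.resize(manip.camera("scene")[235:335,310:443,::-1],(798,600),interpolation=cv2.INTER_CUBIC))
E
```

```text
eef_pos: [557.2, 227.3, 81.8]
wrist_force: [-0.3, -0.8, 8.3]
eef_pos: [557.2, 227.3, 81.2]
wrist_force: [0.6, -0.3, 8.9]
eef_pos: [557.2, 227.3, 80.6]
wrist_force: [-0.5, -0.7, 9.6]
```

View pics/s4.png

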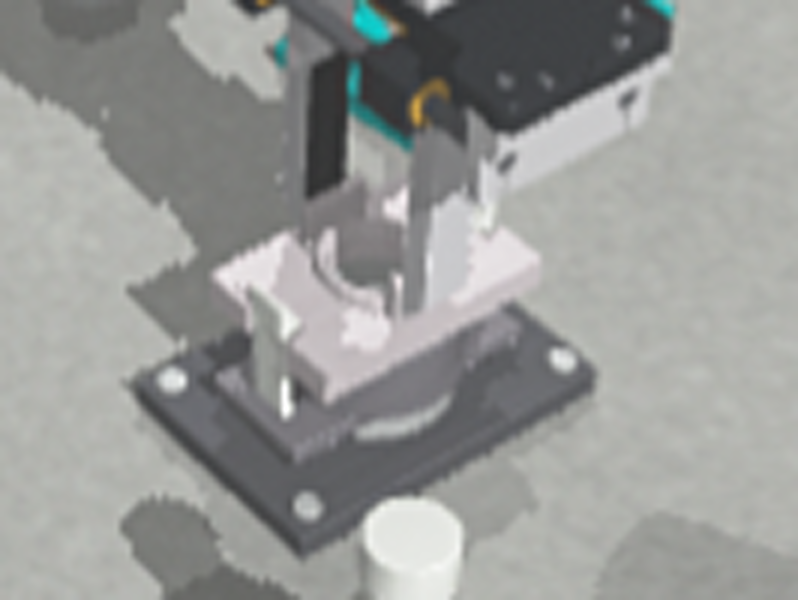

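The near hook's nose, at (290,325), is now about level with the plate's top, so the frame is almost home. I'll continue in fine steps.

```bash
for i in 1 2; do python3 -m creep '[[-1,[0,0,0.05],0],[-1,[0,0,0.05],0]]' | egrep 'eef_pos|wrist'; done
```

```text
eef_pos: [557.1, 227.2, 79.7]
wrist_force: [0.9, 0.8, 6.2]
eef_pos: [557.2, 227.3, 79.3]
wrist_force: [1.8, 0.2, 8.2]
```

```bash
for i in 1 2; do python3 -m creep '[[-1,[0,0,0.05],0],[-1,[0,0,0.05],0]]' | egrep 'eef_pos|wrist'; done
```

```text
eef_pos: [557.2, 227.3, 78.8]
wrist_force: [1.1, 0.0, 8.1]
eef_pos: [557.2, 227.2, 78.5]
wrist_force: [-0.6, 0.1, 8.3]
```

```bash
python3 -m creep '[[-1,[0,0,0.04],0],[-1,[0,0,0.04],0]]' | egrep 'eef_pos|eef_rot|wrist'
```

```text
eef_pos: [557.2, 227.3, 78.5]
eef_rot: [-3.141, -0.001, -0.139]
wrist_force: [-1.7, -1.2, 13.7]
```

```bash
python3 -m creep '[[-1,[0,0,0.04],0],[-1,[0,0,0.04],0]]' | egrep 'eef_pos|eef_rot|wrist'
```

```text
eef_pos: [557.2, 227.2, 78.5]
eef_rot: [-3.141, -0.001, -0.139]
wrist_force: [-3.5, -1.8, 17.3]
```

The force dropped at 79.7 and then rose steeply at 78.5, which is the rim, 1.2 mm lower. I'll ease off gently and check that both sides are caught.

```bash
python3 -c "
from cell import manip;s=manip.read_state();print(s['moment'],s['wrist_force'])"
python3 -m creep '[[-1,[0,0,-0.08],0],[-1,[0,0,-0.16],0],[-1,[0,0,-0.16],0]]' | egrep 'eef_pos|eef_rot|wrist'
python3 - <<'E'
from h import *
s=manip.read_state();print(s['moment'],s['clock'])
cv2.imwrite("pics/s5.png",cv2.resize(manip.camera("scene")[235:335,310:443,::-1],(798,600),interpolation=cv2.INTER_CUBIC))
E
```

```text
[-0.29366359  0.75513207  0.06036336] [-3.46580895 -1.80890904 17.32747621]
eef_pos: [557.2, 227.3, 79.3]
eef_rot: [-3.141, -0.001, -0.139]
wrist_force: [0.6, 0.1, 7.1]
[ 0.08636933 -0.08439749 -0.02111076] 12.45
```

View pics/s5.png

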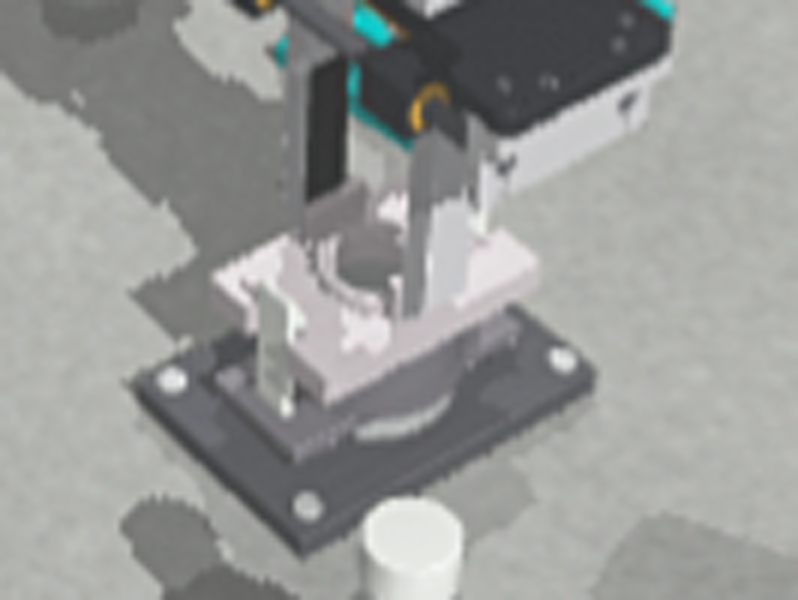

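The near hook is upright with its nose over the plate. The moment says the far side met the rim. A gentle upward tug will test both.

```bash
for i in 1 2; do python3 -m creep '[[-1,[0,0,-0.06],0],[-1,[0,0,-0.06],0]]' | egrep 'eef_pos|wrist'; python3 -c "
from cell import manip;s=manip.read_state();print(s['moment'])"; done
```

```text
eef_pos: [557.1, 227.3, 79.7]
wrist_force: [1.4, 0.8, 7.2]
[ 0.02916958 -0.18974469  0.0130202 ]
eef_pos: [557.1, 227.3, 79.8]
wrist_force: [3.5, 2.1, 0.6]
[ 0.39512136 -0.80145185  0.0601061 ]
```

The frame resists the tug at 79.8, and the near hook is back at its unstressed place ((262,280), against (248,290) while bent). Both sides are caught, so I'll open and withdraw.

```bash
python3 -m creep '[[-0.2,[0,0,0],0],[0.3,[0,0,0],0],[1,[0,0,0],0],[1,[0,0,0],0],[1,[0,0,0],0],[1,[0,0,0],0],[1,[0,0,-3],0],[1,[0,0,-7],0],[1,[0,0,-11],0],[1,[0,0,-14],0],[1,[0,0,-14],0]]' | egrep 'clock|eef_pos|wrist|gap'
python3 -m creep '[[1,[0,3,0],0],[1,[0,7,0],0],[1,[0,12,0],0],[1,[0,17,0],0],[1,[0,21,0],0],[1,[0,25,0],0],[1,[0,25,0],0]]' | egrep 'clock|eef_pos'
python3 - <<'E'
from h import *
c=lambda n,x,y:cv2.resize(manip.camera(n)[y-50:y+50,x-33:x+34,::-1],(400,600),interpolation=cv2.INTER_CUBIC)
cv2.imwrite("pics/s6.png",np.hstack([c("top",250,222),c("scene",372,280)]))
E
```

```text
clock: 14.0
eef_pos: [558.1, 227.6, 224.6]
wrist_force: [0.9, 0.5, -0.3]
finger_gap: 93.8
clock: 14.7
eef_pos: [521.4, -24.0, 219.2]
```

View pics/s6.png

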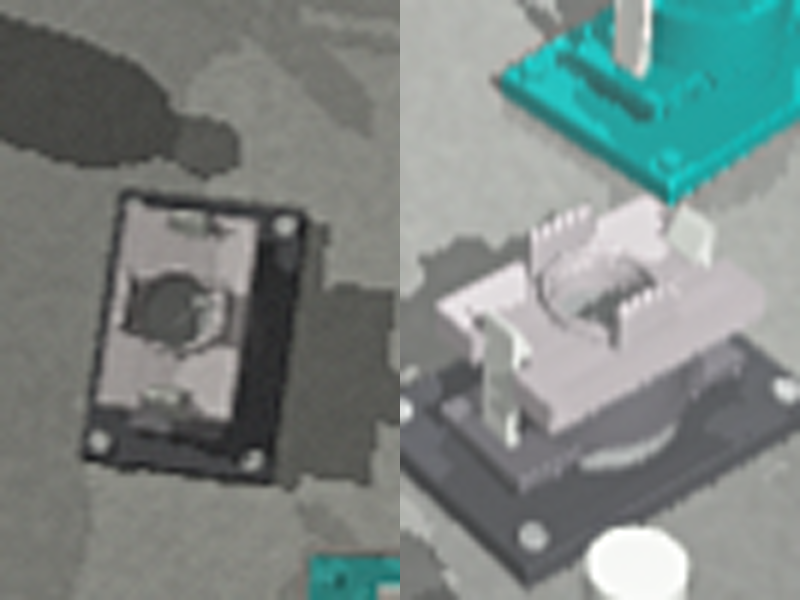

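Released, the frame lies on the holder under both hooks. I'll check its height and level against the calibration using the corners at crop points (438,303), (550,405) and (766,290).

Run:
```python
from h import *
y=-0.14;R=np.array([[np.cos(y),-np.sin(y)],[np.sin(y),np.cos(y)]])
for z in(61.8,73.8):
  for cc in([46,-30],[46,30],[-46,30],[-46,-30]):
    X=R@cc+[557.2,227.3]; print(z,cc,((proj("scene",[[*X,z]])[0]-[339,230]+.5)*[400/67,6]).round(0)+[400,0],((proj("top",[[*X,z]])[0]-[217,172]+.5)*[400/67,6]).round(0))
```

```text
61.8 [46, -30] [432. 308.] [257. 221.]
61.8 [46, 30] [549. 412.] [127. 205.]
61.8 [-46, 30] [763. 293.] [ 97. 403.]
61.8 [-46, -30] [643. 197.] [229. 419.]
73.8 [46, -30] [433. 281.] [254. 214.]
73.8 [46, 30] [550. 385.] [123. 199.]
73.8 [-46, 30] [766. 266.] [ 93. 398.]
73.8 [-46, -30] [645. 170.] [225. 414.]
```

The corners match a level frame at home height, and an unclicked end would show about 27 px higher. Handing in.

```bash
python3 -c "
from cell import manip;print(manip.sign_off())"
```

```text
the job is handed in; nothing more can be done
None
```

I set the frame over the holder and pressed it home; after release it lay level under both hooks in the last picture. The highest force I read was about 17 N, against the 32 N limit. I handed the job in at about 15 s; `sign_off()` returned no verdict.

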